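# Pin the carving sledge and lock the linchpin

### The job

Lock the sledge of the carving stand: feel the yellow-headed linchpin through the two steel ears and the red lug, gently, until its head sits fully home against the near ear, and press it there for a moment with about 10 N to be sure; never push with more than 20 N. Then swing its sprung ring up over the ears and down past the pin's nose until it snaps underneath and stays, pushing no harder than that, and let go. Leave everything else on the bench where it is.

Things in the scene. Friction and masses are not known exactly. Their poses are not given: they have to be found in the camera images.
- pin: linchpin lying on the table, 220 g. Origin: on the shank's axis at the shoulder (front of the head), 14 mm above the underside. +x along the shank to the nose, +z up as it lies. Yellow head block x -42..0 mm, 20 mm wide (y), z -14..+14 mm: grip it firmly across y near x = -16 mm, ahead of the ring's legs
- nose (a point): end of the pin's tapered, round-ended nose, 52 mm ahead of the shoulder. The steel shank is round, 12 mm in diameter (tapering to 7 mm over the last 16 mm), but for a square neck 14 mm wide over the 8 mm next to the head, which keeps the pin from turning in the near ear
- hinge (a point): middle of the ring's hinge, across the head, 36 mm behind the shoulder on the shank's axis; hinge axis parallel to the pin's y
- ring_swing (a joint): angle of the sprung ring. 0: open, bar behind the head and up, 143 deg from the nose direction; grows as the bar swings up and over; 2.50: bar level with the nose; 2.72: stop. A spring (0.4 N at the bar open, 1.3 N closed) pulls it open. From 2.4 to 2.5 it stretches 2 mm over the nose (4 to 12 N push at the bar), then snaps under and stays at about 2.55: locked
- ring_bar (a point): middle of the ring's cross bar: 6 mm steel bar parallel to the pin's y, 89 mm from the hinge, with a red roller on either end (13 mm across, flat outer faces, 61 mm over both) that turns freely on the bar: pinch the two rollers from above. The ring's legs (5 mm wire) run 20 mm either side of the pin's axis and pass outside the ears
- stand: carving stand, fixed to the table: wooden bed 150 x 310 x 18 mm with two upright steel ears. Origin: on the table straight below the mouth of the pin hole. +x is the direction in which the pin goes in, +y towards the sledge with the carving, +z up
- mouth (a point): centre of the pin hole's mouth in the near ear's outer face, 80 mm above the table; +x into the hole. Square holes: near ear x 0..10 mm, 15.6 mm wide; red lug x 11.5..24.5 mm and far ear x 26..36 mm, both 13.6 mm wide. Ears and lug: 28 mm wide (y), top 15 mm above the axis. Pin home: its shoulder against the near ear, pin origin at this point, same axes, nose 16 mm out of the far ear
- sledge (a joint): slide of the sledge (red lug, wooden plate, pale unfinished duck 100 mm high that begins 115 mm to the side of the pin hole) along the stand's y, m. 0: its hole lines up with the ears'. It starts 2.5 to 4 mm off (+y) and slides with about 6 N of friction, so that the pin's tapered nose draws it into line
- chisel: carving chisel, 190 mm, bystander, lying along its x
- mallet: wooden handled hammer, 240 mm, bystander, lying along its x
- cup: white cup, 72 mm across, 65 mm high, bystander; origin under its foot
- offcut: pale wood offcut 70 x 45 x 30 mm, bystander; origin at its underside
- jar: amber jar, 60 mm across, 80 mm high, bystander; origin under its foot
- knob_blank: turned wooden knob, 44 mm across, 47 mm high, bystander; origin under its foot
- brush: dusting brush, 170 mm, bystander, lying along its x
Things that resemble listed ones, but are neither listed nor needed, are in the scene too. What is shaped like the pin but turquoise is not meant.

How it is judged:
By the outcome, as a careful person would: the job done as asked, in the order asked, and still so for the second after the job is handed in, with the robot touching nothing.
It also fails if it takes over 70 s, if anything falls off the work surface, if the arm or the gripper's body presses on something with over 40 N, if the wrist force passes 120 N, or if a joint passes its speed limit or range.

### The arm

A 7-joint arm with a two-finger parallel gripper is mounted at the origin on the work surface. World frame = base frame: x ahead of the robot, y to its left, z up, the work surface at z = 0. Lengths are in mm, angles in rad, forces in N, time in s.
With the tool pointing down it reaches from about 425 to 925 mm from the base axis. Payload 6.8 kg.
Tool frame: the origin (TCP) lies midway between the tips of the shut fingers; the grasp point (between the pads) lies 19 mm behind it; z points along the fingers, y is the line along which they close (so a half turn about z gives the same grasp; the last joint's range is limited). The gripper opens to 88 mm and grips with 3 to 60 N. Pads are 20 mm wide; open, the fingers measure 115 mm over their backs; the gripper's body (75 mm by 178 mm) begins 61 mm behind the grasp point.
Start: joints at [-1.248, 0.477, 0.022, 1.555, -0.011, 1.109, -0.083], TCP at [281.877, 613.346, 190.064] pointing down, gripper open.
Joint ranges: [-2.96, 2.96], [-0.34, 2.1], [-1.41, 1.46], [0.24, 2.44], [-1.37, 4.51], [0.17, 1.92], [-2.96, 2.96]. Speed limits (rad/s): [2.39, 2.39, 3.14, 3.14, 3.14, 3.14, 3.14].

### API

Orientations are given as a unit quaternion [x, y, z, w].
In Python, from rig import bot gives the robot as it stands.
- The arm moves only by the shell command python3 -m creep 'ROWS' [OPENING]. ROWS is a JSON object whose one key "moves" holds a list that holds one entry, the list of rows, each a list of 4 numbers: the shift along the tool's x, y, z in cm, then the turn about the tool's z in degrees. A call has 1 to 12 rows; each row shifts and turns the commanded pose from where the row before left it, along the tool's axes as they then stand; what a row does not reach is not made up. A row lasts 1/10 s, in which the tool goes at most 50 mm and 8.59 degrees, less where a joint would pass 70% of its speed; a pose out of reach is approached as far as the arm can. A call with a gripper value outside its range is refused whole. OPENING is the opening, from -1 (shut) to 1 (fully open), set as the call begins (- or left out, the last holds). The fingers move at their own pace and stop on an object; the grip force is fixed at half the most. Time passes only in rows, so rows that do not move let the fingers close. It gives the time, the measured TCP pose, the force, the opening and the grip force at its end, in the units of the state.
- bot.get_obs(): the state, without advancing time (a new reading comes with each control period).
- bot.camera(name): name is "side" or "top"; returns a dict with "pixels" (400x640x3 uint8, red, green, blue), "depth" (400x640 float32, mm along the optical axis (not along the pixel's ray), 0 where there is no reading), "mtx" (3x3 intrinsics, pixels), "R" (3x3) and "t" (3): a world point X has camera coordinates R X + t. Camera axes: x right, y down, z forward; pixel columns grow to the right and rows downward; lengths in mm; the calibration is good to about 2 mm. A picture is of the moment at which its call begins.
- bot.sign_off(): hands the job in; it is judged then, once.
The state is a dict: "clock": time; "q": joint angles; "joint_vel": joint speeds; "joint_torque": joint torques, N m; "position": TCP position; "tcp_rot": TCP orientation; "force": force on the tool from outside, world axes, zero at the start; "wrist_torque": the same for the moment, N m; "width": finger opening in mm; "grasp_force": force on a finger pad.
Only numpy, scipy, OpenCV 4.12 (cv2) and the standard library are available. Lean on these libraries where they do the work, as an engineer would, in place of code of your own. Each camera call takes 0.05 s, during which the arm holds its last target. There are 200 camera calls.

## Working session

There is one attempt and no reset: what is moved stays moved. The work goes in short steps, Python scripts to look and compute and a shell command to move; the robot and the scene stay as the last step left them, time stands still between calls to the robot, and variables do not carry over. Pictures are saved under pics/ and viewed, at most 10 in all, crops included, and the job is handed in when it is done.

```bash
mkdir -p pics; ls; python3 - <<'E'
from rig import bot
import cv2,numpy as np,pickle
o=bot.get_obs();print({k:np.round(v,3).tolist() for k,v in o.items()})
for n in ("top","side"):
    c=bot.camera(n);pickle.dump(c,open(f"{n}.pkl","wb"))
    cv2.imwrite(f"pics/{n}0.png",c["pixels"][:,:,::-1])
    print(n,c["mtx"].tolist(),np.round(c["R"],4).tolist(),np.round(c["t"],1).tolist())
E
```

```text
pics
{'clock': 0.0, 'q': [-1.248, 0.478, 0.022, 1.556, -0.011, 1.109, -0.083], 'joint_vel': [0.001, -0.0, 0.001, 0.001, 0.001, -0.0, 0.001], 'joint_torque': [-0.001, -58.286, 1.535, -27.26, -0.054, 0.017, 0.0], 'position': [281.646, 612.745, 189.117], 'tcp_rot': [0.214, 0.977, -0.001, -0.0], 'force': [-0.65, 0.248, -0.031], 'wrist_torque': [0.005, -0.006, 0.034], 'grasp_force': 0.0, 'width': 87.696}
top [[477.7287891836088, 0.0, 318.15088474334857], [0.0, 477.7287891836088, 203.58578002756946], [0.0, 0.0, 1.0]] [[0.0007, -1.0, -0.0006], [-0.9805, -0.0006, -0.1964], [0.1964, 0.0007, -0.9805]] [11.9, 448.7, 1410.6]
side [[408.04641620999695, 0.0, 315.0806667094398], [0.0, 408.04641620999695, 201.50000292536188], [0.0, 0.0, 1.0]] [[0.9948, -0.1005, 0.0165], [-0.0411, -0.5443, -0.8379], [0.0931, 0.8328, -0.5456]] [-436.8, 98.2, 1146.2]
```

View pics/top0.png

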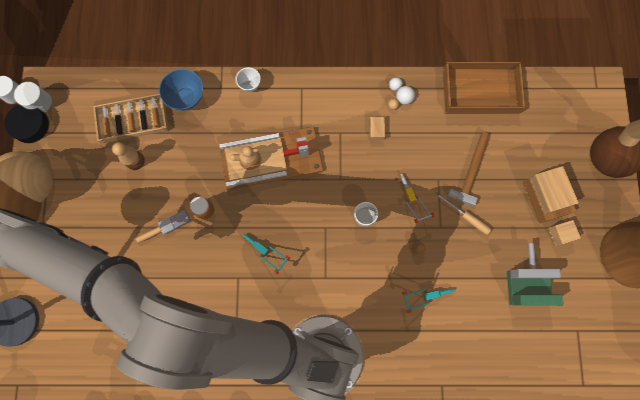

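View pics/side0.png

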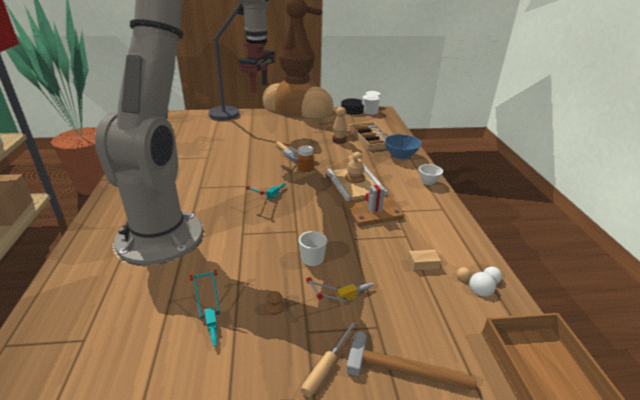

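Top view: what could be taken for the pin is turquoise at (262,248), turquoise at (430,295), and yellow-headed at (410,190), which is also at side (347,292). By the description it is the yellow one. The stand's ears are at top (303,148), side (375,198). I'll check both in one close crop.

```bash
python3 - <<'E'
import cv2,numpy as np,pickle
T=pickle.load(open("top.pkl","rb"))["pixels"][:,:,::-1];S=pickle.load(open("side.pkl","rb"))["pixels"][:,:,::-1]
f=lambda I,u,v:cv2.resize(I[v:v+60,u:u+80],None,fx=5,fy=5,interpolation=cv2.INTER_CUBIC)
cv2.imwrite("pics/crop0.png",np.vstack([np.hstack([f(T,370,168),f(T,260,120)]),np.hstack([f(S,300,265),f(S,335,165)])]))
E
```

```text
(no output)
```

View pics/crop0.png

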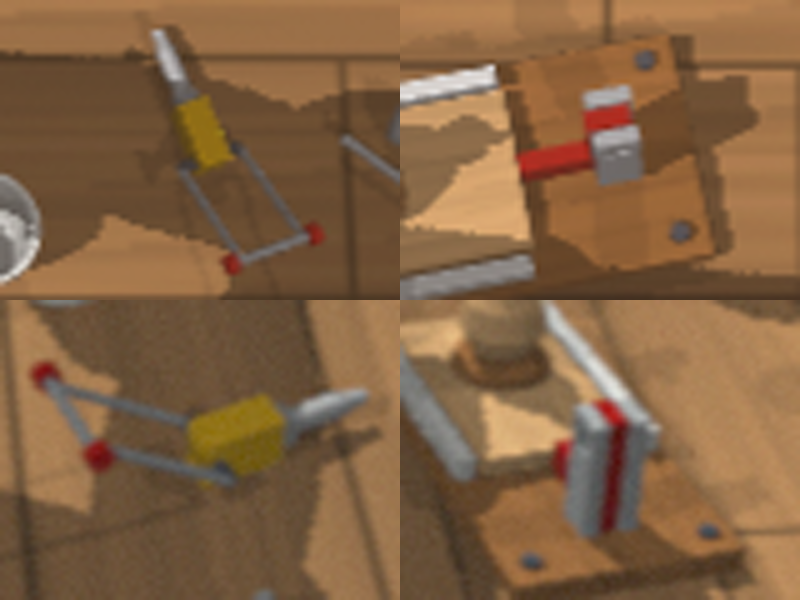

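The top-left crop shows the yellow pin: nose at top pixel (401,174), rollers at (416,221) and (433,215), so the nose points away from the robot. The right-hand crops show the two steel ears with the red lug between them at about (303,145).

```bash
cat > h.py <<'E'
import cv2,numpy as np,pickle
from scipy.spatial.transform import Rotation as Ro
def cloud(c):
    d=c["depth"];v,u=np.indices(d.shape)
    P=np.stack([u,v,np.ones_like(u)],-1)@np.linalg.inv(c["mtx"]).T*d[...,None]
    W=(P-c["t"])@c["R"]; W[d==0]=np.nan; return W
def ray(c,uv,z):
    r=c["R"].T@np.linalg.inv(c["mtx"])@[uv[0],uv[1],1];o=-c["R"].T@c["t"]
    return o+r*(z-o[2])/r[2]
def tri(cs,uvs):
    A=np.zeros((3,3));b=np.zeros(3)
    for c,uv in zip(cs,uvs):
        r=c["R"].T@np.linalg.inv(c["mtx"])@[uv[0],uv[1],1];r/=np.linalg.norm(r);o=-c["R"].T@c["t"]
        M=np.eye(3)-np.outer(r,r);A+=M;b+=M@o
    return np.linalg.solve(A,b)
def blobs(c,lo,hi,box,amin=3):
    h=cv2.cvtColor(c["pixels"],cv2.COLOR_RGB2HSV);m=cv2.inRange(h,lo,hi)
    k=np.zeros_like(m);u,v,w,e=box;k[v:v+e,u:u+w]=m[v:v+e,u:u+w]
    n,l,s,ce=cv2.connectedComponentsWithStats(k)
    return [(ce[i].round(2),s[i,4]) for i in range(1,n) if s[i,4]>=amin],k
def go(pos,yaw,o):
    "tool shift (cm) and turn (deg) from the measured pose; yaw = world heading of tool x"
    R=Ro.from_quat(o["tcp_rot"]).as_matrix();d=R.T@(np.array(pos)-o["position"])/10
    y0=np.degrees(np.arctan2(R[1,0],R[0,0]));t=-((yaw-y0+180)%360-180)
    print("tool x heading",y0.round(2),"shift cm",d.round(3),"turn",t.round(2))
E
python3 - <<'E'
from h import *
T=pickle.load(open("top.pkl","rb"));S=pickle.load(open("side.pkl","rb"))
by,m=blobs(T,(20,120,90),(32,255,255),(370,160,80,70));print("yel T",by,cv2.minAreaRect(cv2.findNonZero(m)))
W=cloud(T);Y=W[m>0];Y=Y[Y[:,2]>22];print("yel depth",Y.mean(0),len(Y))
print("yel top z28",[ray(T,b[0],26) for b in by])
ys,m2=blobs(S,(20,120,90),(32,255,255),(300,260,90,60));print("yel S",ys, "tri",tri((T,S),(by[0][0],ys[0][0])))
rt,_=blobs(T,(0,150,60),(6,255,255),(400,200,50,40));rs,_=blobs(S,(0,150,60),(6,255,255),(295,265,60,45));print("red",rt,rs)
for b in rt:print(ray(T,b[0],67))
n=ray(T,(401.4,174.4),14);print("nose",n)
print("nose tri",tri((T,S),((401.4,174.4),(373.3,265+19))))
for c,b in((T,(260,110,90,70)),(S,(350,170,60,70))):
    W=cloud(c);u,v,w,e=b;P=W[v:v+e,u:u+w].reshape(-1,3);P=P[(P[:,2]>88)&(P[:,2]<101)&(P[:,1]<0+1e9)]
    print(len(P),P.mean(0),P.min(0),P.max(0));r=cv2.minAreaRect(P[:,:2].astype(np.float32));print(r)
    pickle.dump(P,open("ear%d.pkl"%(c is S),"wb"))
E
```

```text
yel T [(array([409.95, 194.21]), np.int32(107))] ((409.9223937988281, 194.3189697265625), (13.918484687805176, 7.747080326080322), 66.80140686035156)
yel depth [ 482.45283924 -273.9099614    27.86556649] 83
yel top z28 [array([ 482.21488617, -272.0547842 ,   26.        ])]
yel S [(array([347.09, 291.81]), np.int32(234)), (array([340.33, 301.33]), np.int32(3))] tri [ 485.05759593 -273.4886032    18.96214879]
red [(array([432.64, 214.36]), np.int32(11)), (array([416. , 220.5]), np.int32(10))] [(array([308.18, 279.  ]), np.int32(11)), (array([319.41, 295.82]), np.int32(22))]
[ 411.63337539 -329.43984478   67.        ]
[ 393.04641921 -279.06027912   67.        ]
nose [ 548.72769582 -249.84689139   14.        ]
nose tri [ 551.44944357 -249.93089187   14.99916822]
108 [624.94237334  61.49546215  94.4019047 ] [604.96228488  45.9167353   88.9130457 ] [644.35977594  76.33412024  99.98342302]
((624.86279296875, 62.01487350463867), (37.694522857666016, 29.684371948242188), 9.46341609954834)
90 [627.84589027  59.62038084  94.34423639] [607.89217738  44.01385658  88.35692252] [649.60350117  80.98570135  98.22419098]
((628.3143920898438, 62.48931884765625), (36.52186965942383, 33.32204818725586), 15.116482734680176)
```

```bash
python3 - <<'E'
from h import *
from rig import bot
T=pickle.load(open("top.pkl","rb"))
W=cloud(T);h=cv2.cvtColor(T["pixels"],cv2.COLOR_RGB2HSV)
m=((h[...,1]<50)&(h[...,2]>120)).astype(np.uint8);k=np.zeros_like(m);k[125:195,205:296]=m[125:195,205:296]
n,l,s,c=cv2.connectedComponentsWithStats(k)
for i in range(1,n):
    if s[i,4]>40:
        P=W[l==i];P=P[np.isfinite(P[:,0])];f=cv2.fitLine(P[:,:2].astype(np.float32),cv2.DIST_HUBER,0,.01,.01).ravel()
        print(s[i],P.mean(0),f,"heading",np.degrees(np.arctan2(f[0],-f[1])))
o=bot.get_obs();go((480,200,190),155.3,o)
o["position"]=np.array([480,200,190.]);go((487,-272,190),155.3,o);go((487,-272,190),200.3,o)
E
```

```text
[220 133  59  16 253] [654.24513531 230.51636063  32.05872897] [ 2.0074151e-01 -9.7964424e-01  6.5417999e+02  2.3077020e+02] heading 11.580325
[226 171  61  16 221] [531.43053435 206.93844635  32.92082943] [ 1.9403669e-01 -9.8099428e-01  5.3137775e+02  2.0741963e+02] heading 11.188455
tool x heading 155.32 shift cm [-3.5260e+01 -2.9228e+01 -3.0000e-02] turn 0.02
tool x heading 155.32 shift cm [-20.343 -42.597   0.071] turn 0.02
tool x heading 155.32 shift cm [-20.343 -42.597   0.071] turn -44.98
```

```bash
python3 -m creep '{"moves":[[[-3.5,-2.9,0,0],[-3.5,-2.9,0,0],[-3.5,-2.9,0,0],[-3.5,-2.9,0,0],[-3.5,-2.9,0,0],[-3.5,-2.9,0,0],[-3.5,-2.9,0,0],[-3.5,-2.9,0,0],[-3.5,-2.9,0,0],[-3.5,-2.9,0,0],[0,0,0,0]]]}' 1; python3 -m creep '{"moves":[[[-2,-4.3,0,0],[-2,-4.3,0,0],[-2,-4.3,0,0],[-2,-4.3,0,0],[-2,-4.3,0,0],[-2,-4.3,0,0],[-2,-4.3,0,0],[-2,-4.3,0,0],[-2,-4.3,0,0],[-2,-4.3,0,0],[0,0,0,0]]]}'; python3 -c "
from h import *
from rig import bot
o=bot.get_obs();print(o['q'],o['force']);go((487,-272,60),200.3,o)"
```

```text
clock: 1.2
position: [481.2, 196.5, 190.0]
tcp_rot: [0.219, 0.976, -0.001, 0.001]
force: [-0.6, 0.7, -0.9]
width: 87.9
grasp_force: 0.0
clock: 2.3
position: [479.3, -277.2, 190.2]
tcp_rot: [0.218, 0.976, -0.002, 0.0]
force: [-0.0, -1.2, 0.4]
width: 87.9
grasp_force: 0.0
[ 9.46498523e-04  2.96198337e-01  5.02563216e-01  1.87638310e+00
 -1.62953155e-01  1.00841405e+00  1.70334170e+00] [-0.02373091 -1.18928669  0.38584123]
tool x heading 154.81 shift cm [-0.454  0.84  13.018] turn -45.49
```

```bash
python3 -m creep '{"moves":[[[0,0,0,-7.6],[0,0,0,-7.6],[0,0,0,-7.6],[0,0,0,-7.6],[0,0,0,-7.6],[0,0,0,-7.5],[0,0,1,0],[0,0,2,0],[0,0,2,0],[0,0,0,0]]]}'; python3 -c "
from h import *
from rig import bot
o=bot.get_obs();print(o['q'][6]);go((487,-272,3),200.3,o)
for n in('top','side'):
    c=bot.camera(n);pickle.dump(c,open(n+'1.pkl','wb'))
f=lambda I,u,v:cv2.resize(I[v:v+60,u:u+80,::-1],None,fx=5,fy=5,interpolation=cv2.INTER_CUBIC)
S=pickle.load(open('side1.pkl','rb'))['pixels'];T=pickle.load(open('top1.pkl','rb'))['pixels']
cv2.imwrite('pics/c1.png',np.hstack([f(T,370,168),f(S,300,250)]))"
```

```text
clock: 3.3
position: [479.0, -268.6, 137.0]
tcp_rot: [-0.18, 0.984, 0.002, -0.002]
force: [-0.1, -0.2, 0.6]
width: 87.7
grasp_force: 0.0
2.4643760143809716
tool x heading -159.31 shift cm [-0.68  -0.657 13.392] turn 0.39
```

View pics/c1.png

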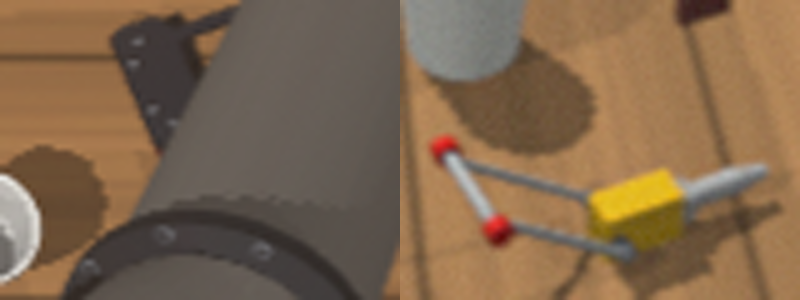

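The crop shows the arm hiding the pin from above. In the side view the pin is undisturbed, with the fingers above it at the top right, so I can descend.

```bash
python3 -m creep '{"moves":[[[-0.7,-0.65,0,0.4],[0,0,3,0],[0,0,3,0],[0,0,3,0],[0,0,0,0],[0,0,0,0]]]}'; python3 -c "
from h import *
from rig import bot
o=bot.get_obs();go((487,-272,3),200.3,o)"
```

```text
clock: 4.0
position: [490.6, -274.6, 50.9]
tcp_rot: [-0.177, 0.984, -0.0, 0.0]
force: [-0.6, 0.2, 0.4]
width: 87.8
grasp_force: 0.0
tool x heading -159.62 shift cm [0.252 0.373 4.789] turn 0.08
```

```bash
for i in 1 2; do python3 -m creep '{"moves":[[[0,0,0,0]]]}'|grep posi;done; python3 -m creep '{"moves":[[[0.2,0.2,1.5,0],[0,0,0,0],[0,0,0,0]]]}'; python3 -c "
from h import *
from rig import bot
o=bot.get_obs();go((487,-272,3),200.3,o)"
```

```text
position: [491.4, -274.9, 51.9]
position: [491.2, -274.8, 51.8]
clock: 4.5
position: [487.5, -273.1, 35.8]
tcp_rot: [-0.177, 0.984, -0.0, 0.0]
force: [0.4, 0.3, 0.4]
width: 87.6
grasp_force: 0.0
tool x heading -159.59 shift cm [0.012 0.123 3.279] turn 0.11
```

```bash
python3 -m creep '{"moves":[[[0,0.1,1.7,0],[0,0,1.5,0],[0,0,0,0],[0,0,0,0]]]}'; python3 -m creep '{"moves":[[[0,0,0,0],[0,0,0,0],[0,0,0,0],[0,0,0,0],[0,0,0,0],[0,0,0,0],[0,0,0,0],[0,0,0,0]]]}' -1
```

```text
clock: 4.9
position: [486.8, -272.1, 3.1]
tcp_rot: [-0.177, 0.984, 0.0, -0.0]
force: [-0.2, 0.1, -0.4]
width: 87.7
grasp_force: 0.0
clock: 5.7
position: [486.9, -272.0, 3.0]
tcp_rot: [-0.177, 0.984, 0.0, -0.0]
force: [-0.6, -0.5, 0.5]
width: 27.3
grasp_force: 0.0
```

```bash
python3 -m creep '{"moves":[[[0,0,0,0],[0,0,0,0],[0,0,0,0],[0,0,0,0],[0,0,0,0]]]}'
```

```text
clock: 6.2
position: [486.9, -272.1, 3.1]
tcp_rot: [-0.177, 0.984, 0.0, -0.0]
force: [-0.5, 0.0, -0.0]
width: 0.5
grasp_force: 0.0
```

```bash
python3 -c "
from h import *
from rig import bot
c=bot.camera('side');pickle.dump(c,open('side2.pkl','wb'));S=c['pixels'];t=bot.camera('top');pickle.dump(t,open('top2.pkl','wb'));T=t['pixels']
f=lambda I,u,v:cv2.resize(I[v:v+80,u:u+80,::-1],None,fx=5,fy=5,interpolation=cv2.INTER_CUBIC)
cv2.imwrite('pics/c2.png',np.hstack([f(T,370,158),f(S,300,250)]))"
```

```text
(no output)
```

View pics/c2.png

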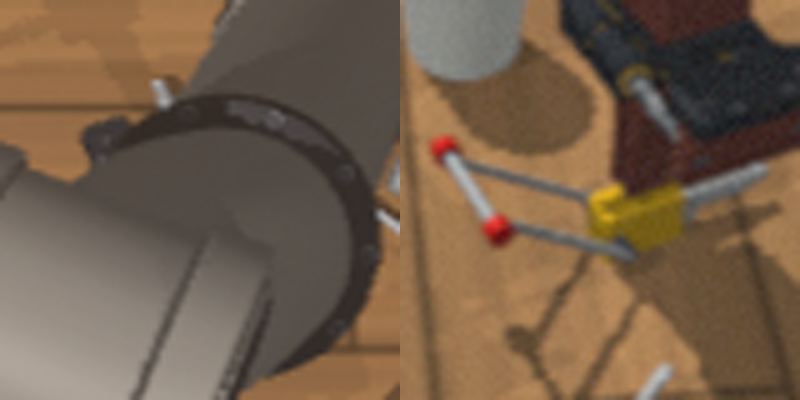

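```bash
python3 - <<'E'
from h import *
from rig import bot
c=pickle.load(open('side2.pkl','rb'));t=pickle.load(open('top2.pkl','rb'))
for X in ((487,-272,3),(487,-272,28),(487,-272,60)):
    for k in (c,t):
        p=k["mtx"]@(k["R"]@np.array(X)+k["t"]);print(X,(p[:2]/p[2]).round(1),end=' ')
    print()
o=bot.get_obs();print(o['position'],o['tcp_rot'],o['width'],o['force'])
W=cloud(c)
for u,v in((345,292),(352,280),(360,275),(355,265),(430-80,270),(365,270),(341,290)):print(u,v,c['pixels'][v,u],W[v,u].round(1))
E
```

```text
(487, -272, 3) [346.9 296.3] (487, -272, 3) [408.5 194.3] 
(487, -272, 28) [347.5 288.6] (487, -272, 28) [410.  192.6] 
(487, -272, 60) [348.3 278.5] (487, -272, 60) [412.  190.2] 
[ 486.85490206 -271.9915549     3.04731519] [-1.77237631e-01  9.84168086e-01  2.98133971e-05 -5.82205301e-06] 0.9484145983962756 [ 0.27467639 -0.4585537  -0.70708956]
345 292 [150 120  29] [ 479.3 -282.6   28.5]
352 280 [64 43 35] [ 494.4 -277.7   60.2]
360 275 [31 38 42] [ 489.1 -361.7  154.9]
355 265 [40 42 43] [ 485.4 -328.9  152. ]
350 270 [134 136 138] [ 477.6 -321.5  132.2]
365 270 [32 37 40] [ 500.7 -352.6  158.9]
341 290 [150 121  22] [ 471.5 -273.7   26.5]
```

The crop shows the fingers shut just above the head: their lower edge is at about side (345,287), and the yellow front face isn't covered. I'll measure where the tips really are.

```bash
python3 - <<'E'
from h import *
c=pickle.load(open('side2.pkl','rb'));d0=pickle.load(open('side1.pkl','rb'))
W=cloud(c)
for u in (342,346,350,354,358):
    print(u,[(v,c['pixels'][v,u].tolist(),W[v,u].round(0).astype(int).tolist()) for v in range(274,300,3)])
I=c['pixels'][200:330,270:450,::-1]
cv2.imwrite('pics/c3.png',cv2.resize(I,None,fx=4.4,fy=4.4,interpolation=cv2.INTER_CUBIC))
E
```

```text
342 [(274, [145, 109, 72], [488, -191, -2]), (277, [135, 97, 70], [486, -206, 2]), (280, [118, 83, 58], [485, -213, -1]), (283, [104, 71, 53], [474, -267, 42]), (286, [156, 115, 69], [481, -236, 2]), (289, [190, 149, 23], [473, -275, 31]), (292, [153, 122, 35], [473, -280, 27]), (295, [125, 102, 26], [472, -288, 25]), (298, [98, 91, 72], [472, -289, 16])]
346 [(274, [72, 45, 39], [479, -279, 81]), (277, [76, 49, 43], [479, -280, 73]), (280, [64, 37, 33], [480, -282, 65]), (283, [69, 38, 37], [480, -283, 58]), (286, [67, 38, 40], [481, -283, 47]), (289, [94, 73, 33], [481, -283, 38]), (292, [146, 117, 23], [482, -281, 27]), (295, [119, 98, 24], [482, -283, 19]), (298, [96, 81, 37], [483, -284, 10])]
350 [(274, [63, 47, 47], [487, -285, 86]), (277, [61, 37, 29], [488, -282, 74]), (280, [63, 40, 32], [489, -283, 65]), (283, [62, 37, 34], [489, -282, 55]), (286, [66, 40, 36], [490, -280, 44]), (289, [117, 94, 14], [493, -272, 26]), (292, [122, 97, 28], [492, -280, 25]), (295, [115, 91, 22], [493, -278, 13]), (298, [115, 92, 26], [493, -280, 6])]
354 [(274, [96, 95, 99], [483, -337, 135]), (277, [84, 79, 78], [483, -340, 129]), (280, [77, 50, 42], [499, -277, 59]), (283, [77, 51, 44], [500, -275, 48]), (286, [89, 66, 32], [501, -277, 40]), (289, [144, 113, 26], [502, -274, 28]), (292, [117, 94, 26], [502, -277, 21]), (295, [116, 90, 20], [503, -275, 8]), (298, [108, 83, 50], [503, -277, 1])]
358 [(274, [37, 37, 39], [486, -359, 156]), (277, [56, 39, 39], [486, -361, 149]), (280, [75, 41, 34], [486, -361, 141]), (283, [60, 39, 43], [488, -357, 129]), (286, [70, 52, 50], [489, -357, 120]), (289, [107, 106, 107], [513, -268, 21]), (292, [98, 92, 86], [513, -269, 12]), (295, [87, 68, 50], [515, -267, 0]), (298, [105, 83, 57], [513, -276, -1])]
```

View pics/c3.png

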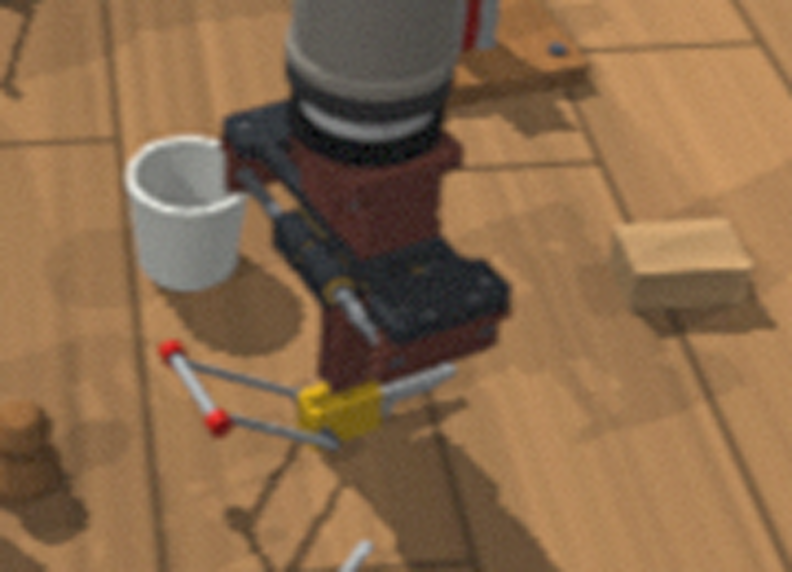

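```bash
python3 - <<'E'
from h import *
for n,X in (('side1.pkl',(480.5,-268.6)),('side2.pkl',(487,-272)),('side.pkl',(282,613))):
    c=pickle.load(open(n,'rb'));W=cloud(c)
    P=W.reshape(-1,3);C=c['pixels'].reshape(-1,3);k=(np.hypot(P[:,0]-X[0],P[:,1]-X[1])<70)&(P[:,2]>29)&(P[:,2]<400)&(C.max(1)<95)
    P=P[k];i=np.argsort(P[:,2])[:400:20];print(n,len(P));print(P[i].round(0).astype(int).tolist())
E
```

```text
side1.pkl 2817
[[457, -306, 32], [471, -227, 177], [505, -316, 179], [455, -230, 183], [468, -227, 185], [487, -318, 188], [492, -322, 191], [487, -316, 194], [453, -222, 196], [473, -223, 198], [498, -320, 202], [506, -318, 204], [504, -319, 208], [488, -324, 210], [467, -224, 213], [464, -228, 215], [457, -231, 218], [488, -321, 220], [498, -322, 223], [460, -228, 226]]
side2.pkl 4902
[[457, -305, 32], [500, -277, 43], [479, -280, 49], [480, -284, 52], [489, -282, 58], [475, -270, 64], [476, -273, 70], [490, -281, 76], [482, -287, 82], [482, -287, 91], [484, -301, 122], [510, -291, 125], [484, -301, 128], [474, -316, 130], [484, -321, 132], [482, -323, 133], [445, -232, 134], [446, -241, 136], [473, -299, 138], [464, -283, 139]]
side.pkl 730
[[308, 653, 222], [312, 649, 231], [313, 652, 238], [265, 562, 243], [255, 564, 250], [251, 570, 256], [274, 561, 262], [252, 567, 268], [264, 558, 274], [271, 563, 280], [268, 559, 285], [296, 655, 291], [312, 644, 298], [297, 652, 310], [328, 642, 316], [324, 642, 320], [306, 659, 323], [292, 557, 328], [333, 660, 338], [329, 653, 343]]
```

The tips are consistently about 33 mm above the reported TCP in all three pictures, so the z reading can't be used for the tips. I'll open, descend the missing amount and feel for the table gently.

```bash
python3 -m creep '{"moves":[[[0,0,0,0],[0,0,0,0],[0,0,0,0],[0,0,0,0],[0,0,0,0],[0,0,0,0],[0,0,0,0],[0,0,0,0],[0,0,0,0],[0,0,0,0]]]}' 0.3; python3 -m creep '{"moves":[[[0,0,1,0],[0,0,0.6,0],[0,0,0.5,0],[0,0,0,0],[0,0,0,0]]]}'
```

```text
clock: 7.3
position: [486.9, -272.0, 3.1]
tcp_rot: [-0.177, 0.984, 0.0, 0.0]
force: [0.4, -0.5, -0.0]
width: 56.9
grasp_force: 0.0
clock: 7.8
position: [486.7, -272.0, -18.2]
tcp_rot: [-0.177, 0.984, 0.0, -0.0]
force: [1.1, -0.1, 0.2]
width: 57.1
grasp_force: 0.0
```

```bash
python3 -m creep '{"moves":[[[0,0,0.2,0],[0,0,0.2,0],[0,0,0,0]]]}'
```

```text
clock: 8.1
position: [486.8, -271.9, -22.1]
tcp_rot: [-0.177, 0.984, 0.0, -0.0]
force: [-0.7, 1.0, 0.7]
width: 57.2
grasp_force: 0.0
```

```bash
for i in 1; do python3 -m creep '{"moves":[[[0,0,0.15,0],[0,0,0.15,0],[0,0,0,0]]]}'|sed -n '2p;4p'; python3 -m creep '{"moves":[[[0,0,0.1,0],[0,0,0.1,0],[0,0,0,0]]]}'|sed -n '2p;4p'; python3 -m creep '{"moves":[[[0,0,0.1,0],[0,0,0,0]]]}'|sed -n '2p;4p';done
```

```text
position: [486.7, -271.9, -25.1]
force: [-0.1, 1.1, 0.4]
position: [486.8, -272.0, -27.1]
force: [-0.2, 0.6, -0.5]
position: [486.8, -272.0, -28.0]
force: [-0.0, 0.2, 0.2]
```

```bash
python3 -m creep '{"moves":[[[0,0,0.1,0],[0,0,0.05,0],[0,0,0,0]]]}'|sed -n '2p;4p'; python3 -m creep '{"moves":[[[0,0,0,0],[0,0,0,0],[0,0,0,0],[0,0,0,0],[0,0,0,0],[0,0,0,0],[0,0,0,0],[0,0,0,0]]]}' -1
```

```text
position: [486.8, -272.0, -29.5]
force: [-0.0, 0.1, -0.5]
clock: 10.0
position: [486.9, -272.1, -29.4]
tcp_rot: [-0.177, 0.984, -0.0, 0.0]
force: [-0.1, 0.4, 1.3]
width: 19.6
grasp_force: 30.0
```

```bash
python3 -m creep '{"moves":[[[0,0,-1,0],[0,0,-3,0],[0,0,-4,0],[0,0,-4,0],[0,0,0,4.5],[0,0,0,4.5],[0,0,0,0]]]}'; python3 -c "
from h import *
from rig import bot
o=bot.get_obs();go((500,40,90),191.2,o)"
```

```text
clock: 10.7
position: [486.6, -271.8, 91.1]
tcp_rot: [-0.099, 0.995, 0.0, 0.0]
force: [0.3, 0.1, -3.3]
width: 20.1
grasp_force: 30.0
tool x heading -168.62 shift cm [-7.467 30.298  0.116] turn 0.18
```

```bash
python3 -m creep '{"moves":[[[-1,4,0,0],[-1,4,0,0],[-1,4,0,0],[-1,4,0,0],[-1,4,0,0],[-1,4,0,0],[-1,4,0,0],[-0.5,2.3,0,0],[0,0,0,0],[0,0,0,0]]]}'; python3 - <<'E'
from h import *
from rig import bot
o=bot.get_obs();go((500,40,90),191.2,o);print(o['q'])
f=lambda I,u,v,w,h:cv2.resize(I[v:v+h,u:u+w,::-1],None,fx=5,fy=5,interpolation=cv2.INTER_CUBIC)
I=[]
for n,b in(('top',(255,115,80,110)),('side',(330,145,80,110))):
    c=bot.camera(n);pickle.dump(c,open(n+'3.pkl','wb'));I.append(f(c['pixels'],*b))
cv2.imwrite('pics/c4.png',np.hstack(I))
E
```

```text
clock: 11.7
position: [500.0, 39.9, 90.4]
tcp_rot: [-0.101, 0.995, -0.0, -0.0]
force: [-0.2, -1.2, -2.4]
width: 19.4
grasp_force: 30.0
tool x heading -168.43 shift cm [-0.005  0.013  0.041] turn 0.37
[-0.44452595  0.33009009  0.28901736  2.07300807 -0.13447059  0.75661958
  1.70061106]
```

View pics/c4.png

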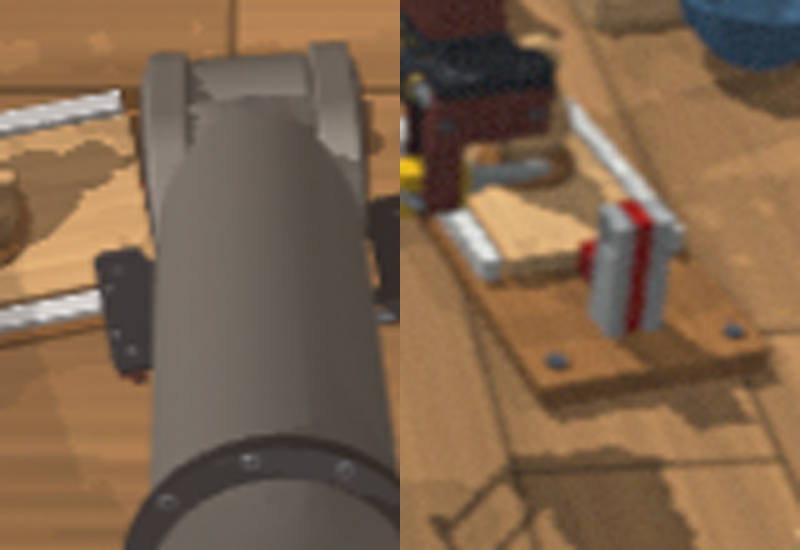

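The left crop shows only the arm over the stand. The right crop shows the yellow pin held level, nose at side (360,178), with the ears at about (376,197) clear of it. Next I'll work out the offset.

```bash
python3 - <<'E'
from h import *
T=pickle.load(open("top.pkl","rb"));S=pickle.load(open("side.pkl","rb"));S3=pickle.load(open("side3.pkl","rb"))
print("nose side z133.8",ray(S3,(359.6,178),133.8))
for n,c,b in(("T",T,(285,130,35,32)),("S",S,(355,172,45,45))):
    W=cloud(c);u,v,w,e=b;m=np.zeros(W.shape[:2],bool);m[v:v+e,u:u+w]=True
    m&=(W[...,2]>88)&(W[...,2]<102)
    vv,uu=np.nonzero(m);P=np.array([ray(c,(x,y),95) for x,y in zip(uu,vv)])
    r=cv2.minAreaRect(P[:,:2].astype(np.float32));print(n,len(P),P.mean(0),r)
    # red part of the top
    h=cv2.cvtColor(c["pixels"],cv2.COLOR_RGB2HSV);rd=m&((h[...,0]<8)|(h[...,0]>172))&(h[...,1]>140)
    vv,uu=np.nonzero(rd);P=np.array([ray(c,(x,y),95) for x,y in zip(uu,vv)]);print(" red",len(P),P.mean(0))
# rails: heading from the picture on plane z=~32
h=cv2.cvtColor(T["pixels"],cv2.COLOR_RGB2HSV)
for box in((205,125,91,28),(205,160,91,35)):
    u,v,w,e=box;k=np.zeros(h.shape[:2],bool);k[v:v+e,u:u+w]=((h[...,1]<50)&(h[...,2]>120))[v:v+e,u:u+w]
    vv,uu=np.nonzero(k);P=np.array([ray(T,(x,y),32) for x,y in zip(uu,vv)],np.float32)[:,:2]
    r=cv2.minAreaRect(P);f=cv2.fitLine(P,cv2.DIST_HUBER,0,.01,.01).ravel();print(r,np.degrees(np.arctan2(f[0],-f[1])))
E
```

```text
nose side z133.8 [571.0240416   55.38503291 133.8       ]
T 109 [624.71326081  61.60568195  95.        ] ((624.2493286132812, 61.918609619140625), (37.396728515625, 29.72395896911621), 9.355816841125488)
 red 39 [624.43914984  63.18448122  95.        ]
S 90 [627.53845134  58.58454487  95.        ] ((628.5111083984375, 58.61018753051758), (40.1541633605957, 39.08192443847656), 5.4732279777526855)
 red 20 [627.59965508  61.39009251  95.        ]Traceback (most recent call last):
  File "<stdin>", line 17, in <module>
cv2.error: OpenCV(4.12.0) /io/opencv/modules/imgproc/src/convhull.cpp:143: error: (-215:Assertion failed) total >= 0 && (depth == CV_32F || depth == CV_32S) in function 'convexHull'
```

```bash
python3 -c "
from h import *
from rig import bot
o=bot.get_obs();go((529.6,42.9,36.6),191.4,o)"
```

```text
tool x heading -168.63 shift cm [-2.982 -0.136  5.387] turn -0.03
```

```bash
python3 -m creep '{"moves":[[[-1,-0.05,2,0],[-1,-0.05,2,0],[-1,0,1.4,0],[0,0,0,0],[0,0,0,0],[0,0,0,0]]]}'; python3 - <<'E'
from h import *
from rig import bot
o=bot.get_obs();go((529.6,42.9,36.6),191.4,o)
c=bot.camera('side');pickle.dump(c,open('side4.pkl','wb'))
cv2.imwrite('pics/c5.png',cv2.resize(c['pixels'][160:240,330:410,::-1],None,fx=7,fy=7,interpolation=cv2.INTER_CUBIC))
E
```

```text
clock: 12.4
position: [530.0, 44.0, 37.3]
tcp_rot: [-0.099, 0.995, -0.0, 0.0]
force: [-0.1, -0.2, -2.2]
width: 20.0
grasp_force: 30.0
tool x heading -168.64 shift cm [ 0.056 -0.101  0.066] turn -0.04
```

View pics/c5.png

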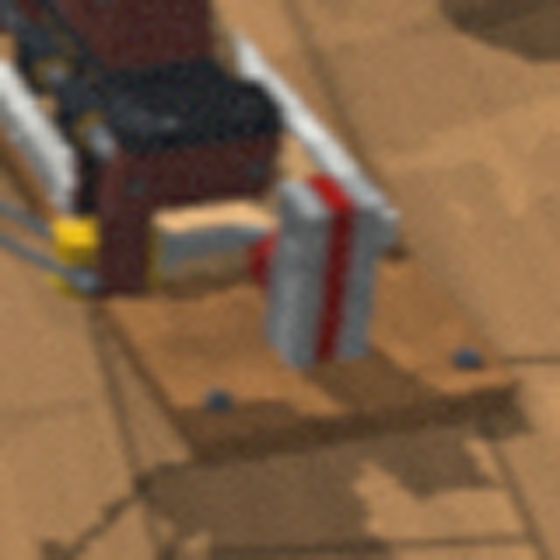

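The crop shows the held pin in front of the ears. Its nose is at about crop (268,232), seemingly low relative to the mouth, so I'll check by projecting the model points.

```bash
python3 - <<'E'
from h import *
c=pickle.load(open('side4.pkl','rb'));W=cloud(c)
def pr(X):
    p=c["mtx"]@(c["R"]@np.array(X,float)+c["t"]);p=p[:2]/p[2];return ((p-[330,160])*7).round(0)
a=np.radians(11.2);ex=np.array([np.cos(a),np.sin(a),0]);ey=np.array([-ex[1],ex[0],0]);m=np.array([607,58.5,0])
for n,q in (("top near -y",(0,-14,95)),("top near +y",(0,14,95)),("mouth",(0,0,80)),("bot near -y",(0,-14,18)),("far top -y",(36,-14,95)),("far top+y",(36,14,95))):
    print(n,pr(m+q[0]*ex+q[1]*ey+[0,0,q[2]]))
b=np.radians(11.4);t=np.array([530,43.5,80.]);d=np.array([np.cos(b),np.sin(b),0])
print("pin nose",pr(t+67*d),"shoulder",pr(t+15*d),"neck end",pr(t+23*d))
for x,y in((180,245),(200,243),(220,240),(240,237),(255,236),(262,235),(130,270),(150,270),(300,260),(290,300)):
    u,v=330+x//7,160+y//7;print((x,y),c['pixels'][v,u],W[v,u].round(1))
E
```

```text
top near -y [297. 216.]
top near +y [270. 183.]
mouth [280. 230.]
bot near -y [280. 369.]
far top -y [376. 204.]
far top+y [348. 172.]
pin nose [254. 233.] shoulder [139. 251.] neck end [157. 248.]
(180, 245) [86 88 89] [559.4  45.4  82.9]
(200, 243) [89 90 93] [568.8  48.5  84. ]
(220, 240) [87 89 91] [578.3  50.7  82.2]
(240, 237) [ 94  99 101] [587.5  52.8  83.9]
(255, 236) [101 101 103] [593.6  53.3  83.3]
(262, 235) [119  97  96] [597.4  56.3  81.3]
(130, 270) [64 33 33] [535.8  28.9  84.2]
(150, 270) [91 70 35] [544.1  26.8  85.1]
(300, 260) [93 95 94] [613.1  53.5  68.3]
(290, 300) [118 119 118] [612.6  56.7  48.5]
```

```bash
python3 -m creep '{"moves":[[[0,-0.1,0.06,0],[-0.3,0,0,0],[-0.3,0,0,0],[0,0,0,0]]]}'|sed -n '2p;4p'; for i in 1; do python3 -m creep '{"moves":[[[-0.2,0,0,0],[-0.2,0,0,0],[0,0,0,0]]]}'|sed -n '2p;4p'; python3 -m creep '{"moves":[[[-0.15,0,0,0],[-0.1,0,0,0],[0,0,0,0]]]}'|sed -n '2p;4p'; done
```

```text
position: [536.9, 45.3, 36.2]
force: [0.4, -0.8, -2.2]
position: [540.4, 45.9, 35.9]
force: [-0.8, -0.3, -2.5]
position: [542.6, 46.3, 36.0]
force: [0.5, -0.3, -3.1]
```

```bash
for i in 1; do python3 -m creep '{"moves":[[[-0.15,0,-0.05,0],[-0.1,0,0,0],[0,0,0,0]]]}'|sed -n '2p;4p'; python3 -m creep '{"moves":[[[-0.15,0,0,0],[-0.1,0,0,0],[0,0,0,0]]]}'|sed -n '2p;4p';  python3 -m creep '{"moves":[[[-0.15,0,0,0],[-0.1,0,0,0],[0,0,0,0]]]}'|sed -n '2p;4p';done
```

```text
position: [545.1, 46.8, 36.5]
force: [0.0, -0.4, -2.9]
position: [547.6, 47.3, 36.5]
force: [0.4, -1.7, -2.8]
position: [550.0, 47.8, 36.5]
force: [-0.1, 0.5, -3.3]
```

```bash
for i in 1; do python3 -m creep '{"moves":[[[-0.1,0,0,0],[-0.1,0,0,0],[0,0,0,0]]]}'|sed -n '2p;4p'; python3 -m creep '{"moves":[[[-0.1,0,0,0],[-0.1,0,0,0],[0,0,0,0]]]}'|sed -n '2p;4p';  python3 -m creep '{"moves":[[[-0.1,0,0,0],[-0.1,0,0,0],[0,0,0,0]]]}'|sed -n '2p;4p';done
```

```text
position: [552.0, 48.2, 36.5]
force: [0.7, 1.1, -2.7]
position: [553.9, 48.6, 36.5]
force: [-0.1, 0.3, -3.1]
position: [555.9, 49.0, 36.5]
force: [-0.1, 0.1, -3.0]
```

```bash
for i in 1; do python3 -m creep '{"moves":[[[-0.1,0,0,0],[-0.1,0,0,0],[0,0,0,0]]]}'|sed -n '2p;4p'; python3 -m creep '{"moves":[[[-0.1,0,0,0],[-0.1,0,0,0],[0,0,0,0]]]}'|sed -n '2p;4p';done
```

```text
position: [557.9, 49.4, 36.5]
force: [0.3, 0.3, -3.4]
position: [559.8, 49.8, 36.5]
force: [-0.2, 0.0, -2.9]
```

```bash
for i in 1; do python3 -m creep '{"moves":[[[-0.1,0,0,0],[-0.1,0,0,0],[0,0,0,0]]]}'|sed -n '2p;4p'; python3 -m creep '{"moves":[[[-0.1,0,0,0],[-0.1,0,0,0],[0,0,0,0]]]}'|sed -n '2p;4p';python3 -m creep '{"moves":[[[-0.1,0,0,0],[-0.1,0,0,0],[0,0,0,0]]]}'|sed -n '2p;4p';done
```

```text
position: [561.8, 50.2, 36.5]
force: [0.3, 0.1, -3.3]
position: [563.6, 50.6, 36.4]
force: [-0.1, -0.4, -2.8]
position: [565.4, 51.2, 36.4]
force: [-1.4, 0.9, -2.9]
```

```bash
for i in 1; do python3 -m creep '{"moves":[[[-0.1,0,0,0],[-0.1,0,0,0],[0,0,0,0]]]}'|sed -n '2p;4p'; python3 -m creep '{"moves":[[[-0.1,0,0,0],[0,0,0,0]]]}'|sed -n '2p;4p';done
```

```text
position: [567.2, 51.7, 36.3]
force: [-2.2, 2.0, -4.2]
position: [568.5, 52.0, 36.4]
force: [-1.8, 3.5, -4.3]
```

```bash
for i in 1; do python3 -m creep '{"moves":[[[-0.1,0,0,0],[-0.1,0,0,0],[0,0,0,0]]]}'|sed -n '2p;4p'; python3 -m creep '{"moves":[[[-0.1,0,0,0],[-0.1,0,0,0],[0,0,0,0]]]}'|sed -n '2p;4p';done
```

```text
position: [570.3, 52.4, 36.3]
force: [-3.0, 3.4, -2.7]
position: [572.0, 52.8, 36.3]
force: [-3.2, 3.4, -3.3]
```

```bash
for i in 1; do python3 -m creep '{"moves":[[[-0.1,0,0,0],[-0.1,0,0,0],[0,0,0,0]]]}'|sed -n '2p;4p'; python3 -m creep '{"moves":[[[-0.1,0,0,0],[-0.1,0,0,0],[0,0,0,0]]]}'|sed -n '2p;4p';python3 -m creep '{"moves":[[[-0.1,0,0,0],[-0.1,0,0,0],[0,0,0,0]]]}'|sed -n '2p;4p';done
```

```text
position: [573.9, 53.2, 36.3]
force: [-3.4, 4.0, -4.1]
position: [575.8, 53.6, 36.2]
force: [-3.4, 4.2, -3.7]
position: [577.6, 54.0, 36.2]
force: [-3.0, 4.1, -3.0]
```

```bash
for i in 1; do python3 -m creep '{"moves":[[[-0.1,0,0,0],[-0.1,0,0,0],[0,0,0,0]]]}'|sed -n '2p;4p'; python3 -m creep '{"moves":[[[-0.1,0,0,0],[-0.1,0,0,0],[0,0,0,0]]]}'|sed -n '2p;4p';python3 -m creep '{"moves":[[[-0.1,0,0,0],[0,0,0,0]]]}'|sed -n '2p;4p';python3 -m creep '{"moves":[[[-0.1,0,0,0],[0,0,0,0]]]}'|sed -n '2p;4p';done
```

```text
position: [578.8, 54.2, 36.0]
force: [-4.6, 3.3, -2.9]
position: [580.0, 54.2, 35.9]
force: [-7.2, 2.8, -0.8]
position: [580.8, 54.3, 35.9]
force: [-8.3, 3.4, -1.0]
position: [581.7, 54.3, 35.9]
force: [-7.7, 2.4, -1.2]
```

```bash
python3 -m creep '{"moves":[[[0,0,-0.06,0],[0,0,0,0],[0,0,0,0]]]}'|sed -n '2,4p';python3 -m creep '{"moves":[[[-0.1,0,0,0],[0,0,0,0]]]}'|sed -n '2p;4p';python3 -m creep '{"moves":[[[-0.1,0,0,0],[0,0,0,0]]]}'|sed -n '2p;4p'; python3 -c "
from rig import bot
print(bot.get_obs()['wrist_torque'])"
```

```text
position: [581.9, 54.4, 36.2]
tcp_rot: [-0.099, 0.995, -0.0, -0.002]
force: [-5.6, 2.8, -4.4]
position: [582.9, 54.4, 36.2]
force: [-6.2, 2.2, -3.8]
position: [584.0, 54.5, 36.2]
force: [-6.4, 1.8, -3.6]
[0.48065776 1.34693841 0.13542183]
```

```bash
for i in 1;do python3 -m creep '{"moves":[[[-0.1,0,0,0],[0,0,0,0]]]}'|sed -n '2p;4p';python3 -m creep '{"moves":[[[-0.1,0,0,0],[0,0,0,0]]]}'|sed -n '2p;4p';python3 -m creep '{"moves":[[[-0.1,0,0,0],[0,0,0,0]]]}'|sed -n '2p;4p';python3 -m creep '{"moves":[[[-0.1,0,0,0],[0,0,0,0]]]}'|sed -n '2p;4p';done
```

```text
position: [585.0, 54.7, 36.2]
force: [-6.2, 1.7, -2.6]
position: [586.0, 54.9, 36.2]
force: [-5.6, 2.3, -4.0]
position: [587.0, 55.1, 36.2]
force: [-5.9, 2.5, -2.8]
position: [588.0, 55.3, 36.2]
force: [-5.3, 1.3, -3.5]
```

```bash
for i in 1;do python3 -m creep '{"moves":[[[-0.1,0,0,0],[0,0,0,0]]]}'|sed -n '2p;4p';python3 -m creep '{"moves":[[[-0.06,0,0,0],[0,0,0,0]]]}'|sed -n '2p;4p';python3 -m creep '{"moves":[[[-0.06,0,0,0],[0,0,0,0]]]}'|sed -n '2p;4p';python3 -m creep '{"moves":[[[-0.06,0,0,0],[0,0,0,0]]]}'|sed -n '2p;4p';done
```

```text
position: [589.0, 55.5, 36.3]
force: [-5.5, 2.5, -2.8]
position: [589.5, 55.6, 36.3]
force: [-6.2, 1.8, -2.9]
position: [590.1, 55.7, 36.3]
force: [-6.7, 1.6, -2.4]
position: [590.4, 55.8, 36.2]
force: [-6.5, 1.7, -2.9]
```

```bash
for i in 1;do python3 -m creep '{"moves":[[[-0.06,0,0,0],[0,0,0,0]]]}'|sed -n '2p;4p';python3 -m creep '{"moves":[[[-0.06,0,0,0],[0,0,0,0]]]}'|sed -n '2p;4p';python3 -m creep '{"moves":[[[-0.06,0,0,0],[0,0,0,0]]]}'|sed -n '2p;4p';done; python3 - <<'E'
from h import *
from rig import bot
o=bot.get_obs();print(o['clock'])
c=bot.camera('side');pickle.dump(c,open('side5.pkl','wb'))
cv2.imwrite('pics/c6.png',cv2.resize(c['pixels'][150:230,330:410,::-1],None,fx=7,fy=7,interpolation=cv2.INTER_CUBIC))
E
```

```text
position: [590.4, 55.8, 36.2]
force: [-8.7, 1.3, -0.4]
position: [590.3, 55.8, 36.2]
force: [-11.0, 1.6, 2.6]
position: [590.3, 55.8, 36.2]
force: [-13.1, 1.6, 3.5]
22.65
```

View pics/c6.png

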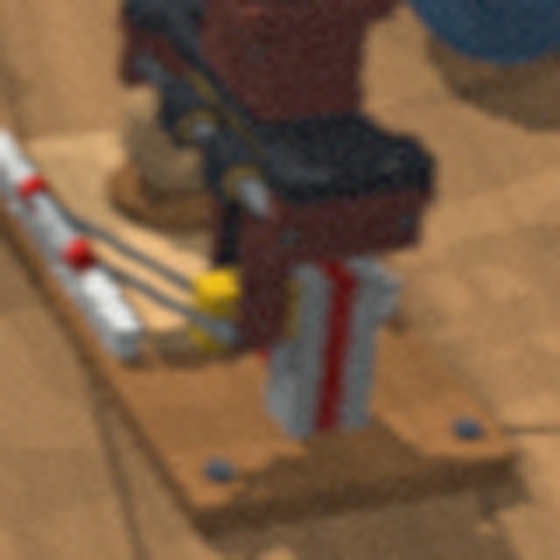

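The crop shows the yellow head right against the near ear at crop (285,300), with the ring open behind it. The stop is hard at x = 590.3 with 13 N, so it's home. I'll press a moment longer, then relax.

```bash
python3 -m creep '{"moves":[[[-0.04,0,0,0],[0,0,0,0],[0,0,0,0],[0,0,0,0],[0,0,0,0]]]}'|sed -n '2p;4p'; python3 -m creep '{"moves":[[[0.1,0,0,0],[0.05,0,0,0],[0,0,0,0],[0,0,0,0]]]}'|sed -n '2p;4p'
```

```text
position: [590.3, 55.8, 36.3]
force: [-13.8, 1.5, 4.9]
position: [590.4, 55.8, 36.3]
force: [-9.0, 1.8, -0.8]
```

```bash
python3 -m creep '{"moves":[[[0.08,0,0,0],[0,0,0,0]]]}'|sed -n '2p;4p'; python3 -m creep '{"moves":[[[0,0,0,0],[0,0,0,0],[0,0,0,0],[0,0,0,0],[0,0,0,0],[0,0,0,0],[0,0,0,0],[0,0,0,0],[0,0,0,0]]]}' 1; python3 -m creep '{"moves":[[[0,0,-2,0],[0,0,-4,0],[0,0,-4,0],[0,0,0,0],[0,0,0,0]]]}'|sed -n '2,4p'
python3 - <<'E'
from h import *
from rig import bot
c=bot.camera('side');pickle.dump(c,open('side6.pkl','wb'));t=bot.camera('top');pickle.dump(t,open('top6.pkl','wb'))
f=lambda I,u,v:cv2.resize(I[v:v+80,u:u+80,::-1],None,fx=5,fy=5,interpolation=cv2.INTER_CUBIC)
cv2.imwrite('pics/c7.png',np.hstack([f(t['pixels'],270,125),f(c['pixels'],325,150)]))
print([ (n,blobs(k,(0,150,60),(6,255,255),b)[0],blobs(k,(172,150,60),(180,255,255),b)[0]) for n,k,b in(('S',c,(325,165,42,40)),('T',t,(270,150,80,60)))])
E
```

```text
position: [590.4, 55.8, 36.2]
force: [-5.8, 2.3, -2.9]
clock: 24.7
position: [592.6, 56.4, 37.0]
tcp_rot: [-0.099, 0.995, 0.0, -0.0]
force: [-0.1, 0.4, -0.1]
width: 86.9
grasp_force: 0.0
position: [593.2, 56.6, 137.8]
tcp_rot: [-0.1, 0.995, 0.0, 0.001]
force: [0.2, -0.1, -0.1]
[('S', [(array([333.75, 177.25]), np.int32(4)), (array([340.62, 186.75]), np.int32(8))], []), ('T', [], [])]
```

View pics/c7.png

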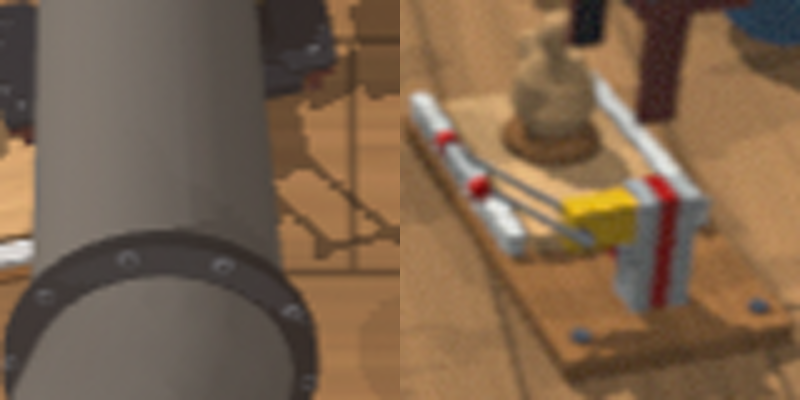

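The right crop shows the pin seated, its yellow head against the near ear at side (377,193), the ring open behind it with rollers at (334,177) and (341,187). The left crop shows only the arm. From here I work from numbers, since all ten pictures have been viewed.

```bash
python3 - <<'E'
from h import *
from rig import bot
c=pickle.load(open('side6.pkl','rb'));W=cloud(c)
a=np.radians(11.2);ex=np.array([np.cos(a),np.sin(a),0]);ey=np.array([-ex[1],ex[0],0])
r1=ray(c,(333.75,177.25),133.6);r2=ray(c,(340.62,186.75),133.6);print("rollers",r1,r2,"mid",(r1+r2)/2,np.linalg.norm(r1-r2))
for b in(r1,r2):print(" heading",np.degrees(np.arctan2((r1-r2)[1],(r1-r2)[0]))-90)
ys,m=blobs(c,(20,120,90),(32,255,255),(345,175,50,40));print("yellow",ys)
Y=W[m>0];Y=Y[np.isfinite(Y[:,0])];print(Y.mean(0),"x range",np.percentile((Y-[590.4,55.8,0])@ex,[2,98]))
top=Y[Y[:,2]>91];print("head top",len(top),top.mean(0),((top.mean(0)-[590.4,55.8,0])@ex),((top.mean(0)-[590.4,55.8,0])@ey))
# red lug arm height from top view 0
T=pickle.load(open('top.pkl','rb'));WT=cloud(T);h=cv2.cvtColor(T["pixels"],cv2.COLOR_RGB2HSV)
k=np.zeros(h.shape[:2],bool);k[140:165,280:298]=True;k&=(h[...,0]<8)&(h[...,1]>140);print("arm z",np.nanpercentile(WT[k][:,2],[5,50,95]))
o=bot.get_obs();go((500.6,37.8,130),191.2,o)
E
```

```text
rollers [497.44371778  65.37821323 133.6       ] [509.0977659   11.36806009 133.6       ] mid [503.27074184  38.37313666 133.6       ] 55.253176194785766
 heading 12.17632316043445
 heading 12.17632316043445
yellow [(array([364.99, 192.61]), np.int32(135)), (array([358.8, 198.8]), np.int32(10))]
[589.48487082  53.98991377  82.96458923] x range [-21.68592401  24.99926335]
head top 55 [588.56460463  53.03283312  93.3694828 ] -2.337919415110124 -2.3579697843141023
arm z [19.86623441 38.25175769 55.60057897]
tool x heading -168.57 shift cm [ 9.291 -0.022  0.604] turn 0.23
```

```bash
python3 -m creep '{"moves":[[[3,0,-1,0],[3,0,0,0.2],[3.3,0,0,0],[0,0,0,0],[0,0,0,0],[0,0,2,0],[0,0,1.5,0],[0,0,0,0],[0,0,0,0]]]}'|sed -n '1,4p';python3 -c "
from h import *
from rig import bot
o=bot.get_obs();go((500.6,37.8,82),191.2,o)"
```

```text
clock: 26.2
position: [502.0, 38.2, 111.7]
tcp_rot: [-0.098, 0.995, -0.0, -0.0]
force: [0.3, -1.2, 0.1]
tool x heading -168.77 shift cm [ 0.147 -0.012  2.975] turn 0.03
```

```bash
python3 -m creep '{"moves":[[[0.1,0,1.5,0],[0,0,1.4,0],[0,0,0,0],[0,0,0,0]]]}'|sed -n '2p;4p';python3 -m creep '{"moves":[[[0,0,0,0],[0,0,0,0],[0,0,0,0],[0,0,0,0],[0,0,0,0],[0,0,0,0]]]}' -1
```

```text
position: [501.2, 38.0, 83.7]
force: [0.9, 0.4, -0.4]
clock: 27.2
position: [500.6, 37.9, 83.1]
tcp_rot: [-0.098, 0.995, 0.0, 0.0]
force: [1.3, 1.0, 0.4]
width: 60.3
grasp_force: 30.0
```

```bash
python3 -m creep '{"moves":[[[-0.5,0,-0.62,0],[-0.56,0,-0.56,0],[-0.6,0,-0.5,0],[-0.62,0,-0.45,0],[-0.67,0,-0.39,0],[-0.7,0,-0.34,0],[0,0,0,0]]]}'|sed -n '2,6p'; python3 -c "
from h import *
o={}
import rig;o=rig.bot.get_obs()
ex=np.array([np.cos(np.radians(11.2)),np.sin(np.radians(11.2)),0]);d=o['position']-[500.6,37.9,83.1];print('along',d@ex,'z',d[2],'lat',d@[-ex[1],ex[0],0])"
```

```text
position: [538.6, 45.6, 113.0]
tcp_rot: [-0.098, 0.995, 0.0, 0.001]
force: [-2.3, 0.3, 4.4]
width: 61.0
grasp_force: 30.0
along 38.724696496154586 z 29.85352989771812 lat 0.15759708552255317
```

```bash
python3 -m creep '{"moves":[[[-0.72,0,-0.33,0],[-0.76,0,-0.27,0],[-0.76,0,-0.14,0],[-0.77,0,-0.08,0],[-0.78,0,0,0],[-0.77,0,0.06,0],[0,0,0,0]]]}'|sed -n '2,6p'; python3 -c "
from h import *
o={}
import rig;o=rig.bot.get_obs()
ex=np.array([np.cos(np.radians(11.2)),np.sin(np.radians(11.2)),0]);d=o['position']-[500.6,37.9,83.1];print('along',d@ex,'z',d[2],'lat',d@[-ex[1],ex[0],0])"
```

```text
position: [582.4, 54.3, 119.2]
tcp_rot: [-0.098, 0.995, -0.0, 0.001]
force: [0.4, 0.2, 2.7]
width: 60.6
grasp_force: 30.0
along 83.42624709358545 z 36.14136063705736 lat 0.18787504773766334
```

```bash
python3 -m creep '{"moves":[[[-0.77,0,0.1,0],[-0.75,0,0.19,0],[-0.73,0,0.25,0],[-0.71,0,0.33,0],[-0.68,0,0.38,0],[-0.64,0,0.44,0],[0,0,0,0]]]}'|sed -n '2,6p'; python3 -c "
from h import *
o={}
import rig;o=rig.bot.get_obs()
ex=np.array([np.cos(np.radians(11.2)),np.sin(np.radians(11.2)),0]);d=o['position']-[500.6,37.9,83.1];print('along',d@ex-71.3,'z',d[2]+53.3,'lat',d@[-ex[1],ex[0],0])"
```

```text
position: [624.1, 62.6, 101.8]
tcp_rot: [-0.098, 0.995, -0.0, 0.0]
force: [1.4, 1.6, 2.7]
width: 60.5
grasp_force: 30.0
along 54.608932027166546 z 71.99813822393813 lat 0.21464970664617683
```

```bash
python3 -m creep '{"moves":[[[-0.58,0,0.5,0],[-0.55,0,0.55,0],[-0.5,0,0.6,0],[-0.47,0,0.64,0],[-0.4,0,0.67,0],[-0.33,0,0.71,0],[0,0,0,0]]]}'|sed -n '2,6p'; python3 -c "
from h import *
o={}
import rig;o=rig.bot.get_obs()
ex=np.array([np.cos(np.radians(11.2)),np.sin(np.radians(11.2)),0]);d=o['position']-[500.6,37.9,83.1];print('along',d@ex-71.3,'z',d[2]+53.3,'lat',d@[-ex[1],ex[0],0])"
```

```text
position: [651.7, 68.0, 64.6]
tcp_rot: [-0.098, 0.995, -0.0, 0.0]
force: [3.6, 1.8, 3.1]
width: 60.4
grasp_force: 30.0
along 82.76687603040934 z 34.82656789010346 lat 0.22485012388939232
```

```bash
python3 -m creep '{"moves":[[[-0.25,0,0.6,0],[-0.2,0,0.6,0],[-0.15,0,0.55,0],[-0.1,0,0.45,0],[0,0,0,0]]]}'|sed -n '1,6p'; python3 -c "
from h import *
o={}
import rig;o=rig.bot.get_obs()
ex=np.array([np.cos(np.radians(11.2)),np.sin(np.radians(11.2)),0]);d=o['position']-[500.6,37.9,83.1];print('along',d@ex-71.3,'z',d[2]+53.3,'lat',d@[-ex[1],ex[0],0])"
```

```text
clock: 30.5
position: [657.6, 69.1, 42.7]
tcp_rot: [-0.098, 0.995, -0.0, -0.0]
force: [3.5, 2.7, 1.4]
width: 60.5
grasp_force: 30.0
along 88.72868334501548 z 12.882731462640194 lat 0.1305134018869626
```

```bash
for i in 1; do python3 -m creep '{"moves":[[[-0.1,0,0.15,0],[0,0,0.15,0],[0,0,0,0]]]}'|sed -n '2p;4p';python3 -m creep '{"moves":[[[-0.05,0,0.15,0],[0,0,0.1,0],[0,0,0,0]]]}'|sed -n '2p;4p';python3 -m creep '{"moves":[[[-0.05,0,0.1,0],[0,0,0.1,0],[0,0,0,0]]]}'|sed -n '2p;4p'; done
```

```text
position: [657.9, 69.2, 40.2]
force: [0.8, 2.3, 1.6]
position: [658.3, 69.2, 37.8]
force: [0.3, 1.9, 1.0]
position: [659.2, 69.4, 36.0]
force: [-1.9, 2.1, 1.7]
```

```bash
for i in 1; do python3 -m creep '{"moves":[[[-0.05,0,0.1,0],[0,0,0.1,0],[0,0,0,0]]]}'|sed -n '2p;4p';python3 -m creep '{"moves":[[[-0.05,0,0.1,0],[0,0,0.1,0],[0,0,0,0]]]}'|sed -n '2p;4p';python3 -m creep '{"moves":[[[0,0,0.1,0],[0,0,0.1,0],[0,0,0,0]]]}'|sed -n '2p;4p'; done
```

```text
position: [659.9, 69.5, 34.0]
force: [-2.7, 1.1, 1.5]
position: [660.1, 69.5, 31.7]
force: [-2.2, 1.8, 0.4]
position: [659.7, 69.5, 29.6]
force: [-3.9, 0.5, 0.1]
```

```bash
for i in 1; do python3 -m creep '{"moves":[[[0,0,0.1,0],[0,0,0.1,0],[0,0,0,0]]]}'|sed -n '2p;4p';python3 -m creep '{"moves":[[[0,0,0.1,0],[0,0,0.1,0],[0,0,0,0]]]}'|sed -n '2p;4p';python3 -m creep '{"moves":[[[0,0,0.1,0],[0,0,0.1,0],[0,0,0,0]]]}'|sed -n '2,6p'; done
```

```text
position: [659.8, 69.5, 27.7]
force: [-5.4, 0.9, 1.1]
position: [659.8, 69.5, 25.7]
force: [-4.7, 1.1, 1.1]
position: [659.7, 69.5, 23.7]
tcp_rot: [-0.098, 0.995, -0.0, -0.001]
force: [-5.5, 1.1, 1.6]
width: 61.0
grasp_force: 30.0
```

```bash
python3 -m creep '{"moves":[[[0.05,0,0.15,0],[0.1,0,0.15,0],[0,0,0,0],[0,0,0,0]]]}'|sed -n '2p;4p';python3 -m creep '{"moves":[[[0,0,0.15,0],[0,0,0.15,0],[0,0,0,0]]]}'|sed -n '2p;4p'
```

```text
position: [659.1, 69.4, 21.2]
force: [-4.2, 1.3, 1.7]
position: [658.8, 69.3, 17.8]
force: [-4.9, 0.6, 2.4]
```

```bash
python3 -m creep '{"moves":[[[0.05,0,-0.2,0],[0,0,-0.2,0],[0,0,0,0],[0,0,0,0]]]}'|sed -n '2p;4p';python3 -m creep '{"moves":[[[0.05,0,-0.2,0],[0,0,-0.15,0],[0,0,0,0]]]}'|sed -n '2p;4p';python3 -m creep '{"moves":[[[0,0,-0.1,0],[0,0,0,0]]]}'|sed -n '2p;4p'
```

```text
position: [659.0, 69.3, 22.4]
force: [-3.9, 1.1, 1.9]
position: [658.8, 69.3, 26.2]
force: [-2.3, 0.8, 1.5]
position: [658.6, 69.3, 26.9]
force: [-1.6, 1.9, 1.1]
```

```bash
python3 -m creep '{"moves":[[[0,0,-0.1,0],[0,0,0,0]]]}'|sed -n '2p;4p';python3 -m creep '{"moves":[[[0,0,-0.1,0],[0,0,0,0]]]}'|sed -n '2p;4p'; python3 -c "
import rig;o=rig.bot.get_obs();print(o['clock'],o['wrist_torque'])"
```

```text
position: [658.6, 69.3, 27.9]
force: [-0.0, 1.4, 0.5]
position: [658.5, 69.3, 28.7]
force: [1.6, 2.2, -0.8]
35.2 [ 0.42414418 -0.15894067 -0.0299051 ]
```

The force has reversed, so the bar is hooking under the nose. I'll ease back down, let go, and check.

```bash
python3 -m creep '{"moves":[[[0,0,0.2,0],[0,0,0.1,0],[0,0,0,0]]]}'|sed -n '2p;4p'; python3 -m creep '{"moves":[[[0,0,0,0],[0,0,0,0],[0,0,0,0],[0,0,0,0],[0,0,0,0],[0,0,0,0]]]}' 1; python3 - <<'E'
from h import *
from rig import bot
c=bot.camera('side');pickle.dump(c,open('side7.pkl','wb'))
print(blobs(c,(0,150,60),(6,255,255),(325,150,110,80)))if 0 else None
for b in blobs(c,(0,140,60),(7,255,255),(325,150,110,80))[0]:print(b)
E
```

```text
position: [658.3, 69.2, 25.5]
force: [0.5, 1.9, 0.3]
clock: 36.1
position: [658.1, 69.1, 25.7]
tcp_rot: [-0.098, 0.995, -0.0, -0.0]
force: [0.5, -0.6, 0.1]
width: 87.8
grasp_force: 0.0
(array([377.3 , 188.44]), np.int32(27))
(array([383.  , 184.67]), np.int32(3))
(array([390.4, 194.8]), np.int32(5))
(array([377.04, 203.68]), np.int32(28))
```

```bash
python3 -m creep '{"moves":[[[0,0,-1,0],[0,0,-2,0],[0,0,-4,0],[0,0,-4,0],[0,0,0,0],[0,0,0,0]]]}'|sed -n '2p;4p'; python3 - <<'E'
from h import *
from rig import bot
c=bot.camera('side');pickle.dump(c,open('side8.pkl','wb'));t=bot.camera('top');pickle.dump(t,open('top8.pkl','wb'))
W=cloud(c)
for b in blobs(c,(0,140,60),(7,255,255),(325,150,110,80))[0]:print(b,W[int(round(b[0][1])),int(round(b[0][0]))])
def pr(X):
    p=c["mtx"]@(c["R"]@np.array(X,float)+c["t"]);return (p[:2]/p[2]).round(1)
a=np.radians(11.2);ex=np.array([np.cos(a),np.sin(a),0]);ey=np.array([-ex[1],ex[0],0])
o=np.array([590.4+3,55.8,80])+15.5*ex
for th in (2.2,2.35,2.45,2.55,2.65):
    f=np.radians(143.2)-th;B=o+(-36+89*np.cos(f))*ex+[0,0,89*np.sin(f)];print(th,pr(B-27*ey),pr(B+27*ey))
print('open',[pr(o-107*ex+s*27*ey+[0,0,53.5]) for s in(-1,1)])
E
```

```text
position: [659.0, 69.3, 137.4]
force: [-0.6, -0.1, -0.5]
(array([377.35, 188.92]), np.int32(26)) [626.20812809  56.09216189  93.91562261]
(array([383.33, 184.67]), np.int32(3)) [654.4403623   93.54014561  84.13140395]
(array([390.69, 195.08]), np.int32(13)) [665.47546905  39.50547751  81.64099409]
(array([376.96, 204.23]), np.int32(26)) [630.37884843  52.0591995   43.50385646]
2.2 [390.6 187.4] [382.7 178.5]
2.35 [391.  191.1] [383.2 182.1]
2.45 [390.9 193.6] [383.1 184.6]
2.55 [390.6 196.2] [382.8 187.1]
2.65 [389.9 198.8] [382.2 189.6]
open [array([340.5, 186.8]), array([334.1, 177.4])]
```

```bash
python3 -m creep '{"moves":[[[0,0,-2,0],[0,0,0,0],[0,0,0,0],[0,0,0,0],[0,0,0,0],[0,0,0,0],[0,0,0,0],[0,0,0,0]]]}'|sed -n '1,2p'; python3 - <<'E'
from h import *
from rig import bot
c=bot.camera('side');k=pickle.load(open('side6.pkl','rb'))
for n,i,b in(('now',c,(386,186,12,16)),('open',k,(330,170,16,26))):
    p=i['pixels'].astype(float);u,v,w,e=b;q=p[v:v+e,u:u+w];wt=np.clip(q[...,0]-1.6*np.maximum(q[...,1],q[...,2])-10,0,None)
    vv,uu=np.indices(wt.shape)
    for lo,hi in(((0,w),) if n=='now' else ((0,7),(7,16))):
        s=wt[:,lo:hi];print(n,(s*uu[:,lo:hi]).sum()/s.sum()+u,(s*vv[:,lo:hi]).sum()/s.sum()+v)
for n,i in(('now',c),('before',k)):print(n,blobs(i,(20,120,90),(32,255,255),(345,175,50,40))[0])
E
```

```text
clock: 37.65
position: [658.1, 69.2, 155.5]
now 390.6403192584964 195.0059217301751
open 333.54931972789115 177.11904761904762
open 340.38204225352115 186.95657276995306
now [(array([363.5 , 192.47]), np.int32(133))]
before [(array([364.99, 192.61]), np.int32(135)), (array([358.8, 198.8]), np.int32(10))]
```

```bash
python3 -c "
from rig import bot
print(bot.sign_off())"
```

```text
the job is handed in; nothing more can be done
None
```

The job is handed in: the pin is fully home and was pressed there with about 14 N at the wrist, the ring appears snapped under the nose and stayed there about 1.5 s after I let go (its angle is known only to about one pixel), no reading passed about 15 N, nothing else was moved, and it took about 38 s.

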